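# Slide the greasing tray home and open the pot

## Robot

A 6-joint arm with a two-finger parallel gripper is mounted at the origin on a cart in front of the work surface, level with it; the furniture and walls round the work are solid. World frame = base frame: x ahead of the robot, y to its left, z up, the work surface at z = 0. Lengths are in mm, angles in rad, forces in N, time in s.
With the tool pointing down it reaches from about 400 to 925 mm from the base axis. Payload 12.5 kg.
Tool frame: the origin (TCP) lies at the very end of the fingers, on their centre line; the grasp point (between the pads) lies 19 mm behind it (env.grasp_offset is the distance from the TCP to the grasp point, in mm); z points along the fingers, y is the direction in which the jaws open and shut (so a half turn about z gives the same grasp; the last joint's range is limited). The gripper opens to 95 mm and grips with 3 to 60 N. Pads are 20 mm wide; open, the fingers measure 119 mm over their backs; the gripper's body (75 mm by 180 mm) begins 59 mm behind the grasp point.
Start: joints at [1.061, 0.491, 1.559, -0, 1.092, -0.106], TCP at [245.558, 574.759, 214.661] pointing down, gripper open.
Joint ranges: [-3.1, 3.1], [-0.84, 2.19], [0.05, 2.79], [-1.13, 4.28], [0.06, 2.93], [-2.69, 2.69]. Speed limits (rad/s): [2.22, 2.22, 2.79, 3.14, 3.14, 3.14].

## Interface

Orientations are given as [roll, pitch, yaw] about the fixed x, y, z axes, in that order (R = Rz(yaw) Ry(pitch) Rx(roll)).
In Python, from cell import env gives the robot as it stands. The module is installed in compiled form; this text tells all that it offers.
- The arm moves only by the shell command python3 -m pendant 'ROWS'. ROWS is JSON, one flat list of numbers, 5 for each row, row after row: the shift along the tool's x, y, z as a fraction of full scale, then the turn about the tool's z as a fraction of full scale, then the gripper's target within -1 to 1 (shut at 1, half-way at 0, fully open at -1). In form: [x, y, z, turn, grip, x, y, z, turn, grip, ...]. A call has 1 to 10 rows; each row shifts and turns the commanded pose from where the row before left it, along the tool's axes as they then stand; what a row does not reach is not made up. Full scale, the value 1, is 0.4 m for a shift and 180 degrees for a turn. A row lasts 1/8 s, in which the tool goes at most 62.5 mm and 10.7 degrees, less where a joint would pass 70% of its speed; a pose out of reach is approached as far as the arm can. A call with a number of a shift or a turn outside -1 to 1 is refused whole. A call with a gripper value outside its range is refused whole. The fingers move at their own pace and stop on an object; the grip force is fixed at half the most. Time passes only in rows, so rows that do not move let the fingers close. It gives the time, the measured TCP pose, the force and the opening at its end, in the units of the state.
- env.state(): the state, without advancing time (a new reading comes with each control period).
- env.read_camera(name): name is "scene" or "top" or "wrist"; returns the picture (384x512x3 uint8, red, green, blue); there is no depth.
- env.camera_model(name): a dict with "fx", "fy", "cx", "cy" (pixels), "k1" (the pictures are not rectified: a ray, as slopes to the right and down, at radius r is drawn at 1 + k1 r^2 times it, then the intrinsics apply), "view" (4x4, takes a point from world to camera coordinates); the wrist camera has in their place "tool_from_camera" (4x4, takes a point from camera to tool coordinates, whose origin is the TCP and whose axes are the flange's). Camera axes: x right, y down, z forward; pixel columns grow to the right and rows downward; lengths in mm; the calibration is good to about 2 mm. A picture is of the moment at which its call begins: read the wrist's pose just before it. camera_model takes no time and is no camera call.
- env.job_done(): hands the job in, once; it reports no verdict.
Trained networks look in the newest picture that a camera, given by its name, has taken for a name from the list of things; names that differ only in an ending like _2 or _b are one class to them, and where a whole thing is asked for, a point or a joint stands for the part that bears it (a point fixed in the world has none). Each returns a list of dicts, best first, with "confidence" (0 to 1); they miss things now and then, are a little off and sometimes report something else, mostly with a low value. They report only what shows in the picture. A call takes as long as a camera call. They do not tell look-alikes from the thing itself.
- env.masks_of(thing, camera): "region" (384x512 bool, what is visible of it).
- env.landmark_of(thing, camera): "xyz" ([x, y, z] in mm, in world coordinates, good to about 4 mm: a listed point, or the origin of a listed thing).
The state is a dict: "t": time; "joints": joint angles; "qvel": joint speeds; "tau": joint torques, N m; "eef_pos": TCP position; "tcp_rot": TCP orientation; "ft_force": force on the tool from outside, world axes, zero at the start; "moment": the same for the moment, N m; "opening": opening from 0.0 (shut) to 1.0 (fully open).
Only numpy, scipy, OpenCV 4.12 (cv2) and the standard library are available. Lean on these libraries where they do the work, as an engineer would, in place of code of your own. Each camera call takes 0.05 s, during which the arm holds its last target.

## Task

Slide the loaded tray by its upright tab all the way into the slotted holder on the worktop, so that the holder keeps the square pot from turning. Then unscrew the pot's tight black cap anticlockwise, stop turning as soon as it comes free, lift it straight up and finish while still holding it level over the neck, clear of it by about two centimetres. The pot and the bearing stay in the tray, and the other things on the worktop are left alone.

Things in the scene. Friction and masses are not known exactly. Their poses are not given: they have to be found in the camera images.
- holder: Fixed aluminium U-shaped slot on the worktop. Rails 27 mm high, 96 mm apart inside, 120 mm outside; lips overhang each side by 9 mm, undersides 21 mm up; no floor. Origin: middle of the mouth at worktop height. Tray goes in along +x; stop face at x = +110 mm, rear end at +151. Flared guides reach out to x = -32 mm.
- tray: Loose grey tray 180 long (x), 92 wide, rim 18 high, floor 6 mm thick; about 0.7 kg loaded. Origin: centre of underside. Nose (x = +90 mm) enters first, x axis along the holder's. Fully home the nose meets the stop: origin at x = +20 mm in the holder's frame. Pot pocket centred at x = +52 mm (67 mm inside), bearing pocket at -14, grip tab at -66 (stays outside).
- tray_tab (a point): Top middle of the tray's upright grip tab: a plate 36 mm long along the tray's x, 10 mm thick along the tray's y, its top 62 mm above the worktop; the tray's axes. The plate is free below the top for 50 mm.
- pot: Square aluminium pot 64 x 64 mm, loose in the tray's front pocket (1.5 mm play, walls 11 mm up). Shoulder 62 mm up, then a round 42 mm neck with three sloping lugs (to 51 mm). Origin: centre of underside, 6 mm above the worktop. A sprung plate in the neck presses up on the cap with 22 N: tight, 0.2 to 0.6 N m to turn; a loose tray would turn along with it.
- pot_neck (a point): Top middle of the pot's neck once it is open (upper face of the risen follower plate), 91.5 mm above the pot's underside.
- cap: Round ribbed black cap, 60 mm wide, 28 mm high, 60 g. Origin: centre of its lower edge, z up; at the start 64 to 65 mm above the pot's underside. Starts with its x axis 1.08 to 1.26 rad clockwise (from above) of the pot's x axis. Turned anticlockwise it rises 2 to 3 mm and comes free from about 0.3 rad before to 0.3 rad past the pot's x axis; there it lifts straight off.
- cap_mark (a point): Outer end of the small raised pointer on the cap's top, 26 mm from the cap's centre along the cap's x axis.
- tray_bearing: Ball bearing, 47 mm diameter, 14 mm high, lying loose in the tray's middle pocket; rides along and stays there. Origin: centre of its underside.
- piston: Bystander: alloy piston, 60 mm diameter, 54 mm high, standing on the worktop. Origin: centre of its underside.
- small_bearing: Bystander: ball bearing, 40 mm diameter, 14 mm high, lying on the worktop. Origin: centre of its underside.
- pad: Bystander: brake pad, 42 x 84 x 12 mm, lying on the worktop. Origin: centre of its underside.
- screwdriver: Bystander: screwdriver, 215 mm long along its y, lying on the worktop. Origin: centre of its underside.
- lamp: Bystander: oblong tail lamp, 92 x 156 x 52 mm, lying on the worktop. Origin: centre of its underside.
Things that resemble listed ones, but are neither listed nor needed, are in the scene too. Of the things shaped like the cap, the black one is meant.

How it is judged (in metres and radians):
On the way, in this order (a step that is already met when the one before it is completed fails the run):
1. the tray is fully home in the holder while the pot is still capped (x of tray in the frame of holder above 0.015 m and y of tray in the frame of holder between -0.005 and 0.005 m and angle between the x axis of tray and the x axis of holder, either way round below 0.08 rad and angle between tray's own z axis and vertical below 0.05 rad and height (world z) of tray below 0.006 m and z of pot in the frame of tray below 0.01 m and x of pot in the frame of tray above 0.045 m and angle between pot's own z axis and vertical below 0.06 rad and z of cap in the frame of pot below 0.0665 m), for 0.2 s.
2. the cap has been turned until its lugs let go (x of tray in the frame of holder above 0.015 m and y of tray in the frame of holder between -0.005 and 0.005 m and angle between the x axis of tray and the x axis of holder, either way round below 0.08 rad and angle between tray's own z axis and vertical below 0.05 rad and height (world z) of tray below 0.006 m and z of pot in the frame of tray below 0.01 m and x of pot in the frame of tray above 0.045 m and angle between pot's own z axis and vertical below 0.06 rad and y of cap_mark in the frame of pot above -0.013 m and z of cap in the frame of pot below 0.08 m), for 0.05 s.
At the end, for the whole second after the job is handed in: Tray within 5 mm of home, straight and flat; pot upright in its pocket, bearing in its own; cap held still by the fingers, not touching the pot, its lower edge 5 to 45 mm above the neck, within 15 mm of the neck axis and 0.15 rad of level (x of tray in the frame of holder above 0.015 m and y of tray in the frame of holder between -0.005 and 0.005 m and angle between the x axis of tray and the x axis of holder, either way round below 0.08 rad and angle between tray's own z axis and vertical below 0.05 rad and height (world z) of tray below 0.006 m and z of pot in the frame of tray below 0.01 m and x of pot in the frame of tray above 0.045 m and angle between pot's own z axis and vertical below 0.06 rad and z of cap in the frame of pot between 0.0965 and 0.1365 m and horizontal distance between cap and pot below 0.015 m and angle between cap's own z axis and vertical below 0.15 rad and linear speed of each of cap, tray below 0.02 m/s and contact force between the fingers and cap above 1 N and contact force between cap and pot below 0.05 N and z of tray_bearing in the frame of tray below 0.012 m and horizontal distance between tray_bearing and tray below 0.04 m); the arm keeps its last pose, push and grip.
It fails at once if the cap, still on the neck, is turned well past the point where it comes free (more than 0.7 rad past the pot's x axis) (y of cap_mark in the frame of pot above 0.017 m and z of cap in the frame of pot below 0.075 m).
It fails at once if the pot is lifted out of its pocket or tipped (z of pot in the frame of tray above 0.016 m or angle between pot's own z axis and vertical above 0.25 rad).
It fails at once if a bystander on the worktop is moved by more than 25 mm (distance of any of piston, small_bearing, pad, screwdriver, lamp from where it was at the start of the episode above 0.025 m).
It also fails if it takes over 58 s, if anything falls off the work surface, if the arm or the gripper's body presses on something with over 40 N, if the wrist force passes 120 N, or if a joint passes its speed limit or range.

## Working session

There is one attempt and no reset: what is moved stays moved. The work goes in short steps, Python scripts to look and compute and a shell command to move; the robot and the scene stay as the last step left them, time stands still between calls to the robot, and variables do not carry over. Pictures are saved under pics/ and viewed, and the job is handed in when it is done.

```bash
mkdir -p pics; ls
cat > h.py <<'E'
import numpy as np, cv2
from cell import env
def snap(cam,fn):
    im=env.read_camera(cam); cv2.imwrite('pics/'+fn,cv2.cvtColor(im,cv2.COLOR_RGB2BGR)); return im
E
python3 - <<'E'
from h import *
print(env.state())
for c in ['scene','top','wrist']:
    snap(c,c+'0.png')
for c in ['scene','top']:
    for n in ['holder','tray','tray_tab','pot','cap','cap_mark']:
        print(c,n,[(np.round(d['xyz']).tolist(),round(d['confidence'],2)) for d in env.landmark_of(n,c)])
print(env.state()['t'])
E
```

```text
pics
{'t': 0.0, 'joints': array([ 1.06142270e+00,  4.91589173e-01,  1.55944121e+00, -3.80458519e-05,
        1.09166472e+00, -1.05607082e-01]), 'qvel': array([ 0.00205527,  0.00081911,  0.00137057, -0.00290295, -0.00042267,
       -0.00058942]), 'tau': array([-4.23202482e-04, -6.12646580e+01, -2.58172989e+01,  6.91429898e-02,
        4.83259361e-02, -1.38895980e-04]), 'eef_pos': array([245.43144473, 574.54318637, 214.04617713]), 'tcp_rot': array([-3.14049278e+00, -8.26565787e-05,  2.73784362e+00]), 'ft_force': array([-0.52119372, -0.65151462,  0.2520833 ]), 'moment': array([-0.00440151,  0.05011671,  0.05501776]), 'opening': 1.0006005298086074}
scene holder [([497.0, -194.0, 1.0], 0.89)]
scene tray [([467.0, -51.0, -2.0], 0.73)]
scene tray_tab [([458.0, 13.0, 64.0], 0.57)]
scene pot [([463.0, -101.0, 3.0], 0.48)]
scene cap [([463.0, -101.0, 68.0], 0.81), ([630.0, 16.0, 0.0], 0.72), ([622.0, -82.0, -1.0], 0.65)]
scene cap_mark [([436.0, -106.0, 96.0], 0.95), ([639.0, -102.0, 27.0], 0.79), ([609.0, 0.0, 26.0], 0.66), ([704.0, 101.0, -0.0], 0.4), ([499.0, -191.0, -1.0], 0.31)]
top holder [([498.0, -195.0, -2.0], 0.58)]
top tray [([459.0, -51.0, -3.0], 0.83)]
top tray_tab [([454.0, 17.0, 64.0], 0.77)]
top pot [([440.0, -112.0, 101.0], 0.69), ([467.0, -101.0, 4.0], 0.42)]
top cap [([631.0, 13.0, 3.0], 0.75), ([620.0, -80.0, 1.0], 0.68), ([391.0, -344.0, 2.0], 0.61), ([464.0, -99.0, 71.0], 0.55), ([458.0, -49.0, -5.0], 0.45)]
top cap_mark [([441.0, -110.0, 101.0], 0.77), ([629.0, -104.0, 27.0], 0.66), ([610.0, 0.0, 32.0], 0.56), ([360.0, -337.0, 30.0], 0.5)]
0.75
```

View pics/scene0.png

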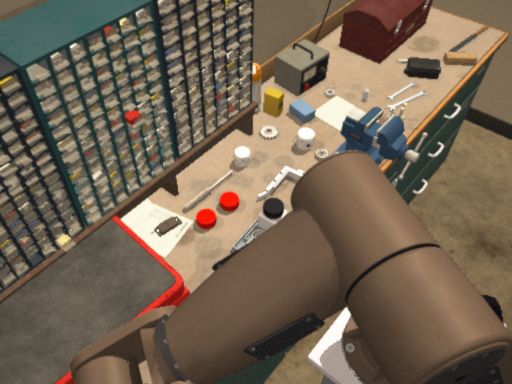

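View pics/top0.png

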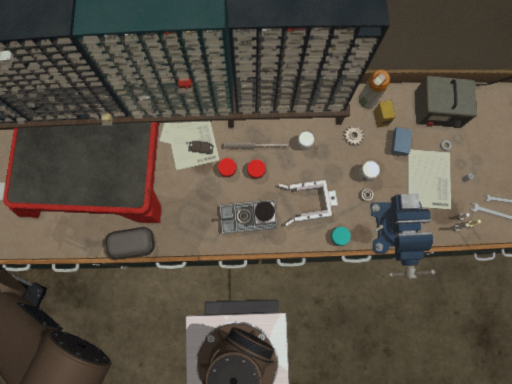

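The top view shows the tray at about (247,217), with the tab at its left end (222,219) and the black cap on the pot at (265,211). The holder is at (310,202), mouth to the left. Cap look-alikes are red at (227,167) and (257,169), and teal at (341,236). White jars stand at (306,140) and (371,170). I'll check the choice in one close crop.

Run:
```python
from h import *
im=cv2.imread('pics/top0.png')
cv2.imwrite('pics/topcrop.png',cv2.resize(im[155:255,205:355],None,fx=5,fy=5,interpolation=cv2.INTER_CUBIC))
m=env.camera_model('top');print(m['fx'],m['cx'],m['cy'],m['k1'],np.round(m['view'],3))
print(env.camera_model('wrist'))
```

```text
463.4161222528367 253.48169031559357 183.98037480240282 -0.12637257908937116 [[-3.30000e-02 -9.99000e-01  3.00000e-03 -5.12590e+01]
 [-9.76000e-01  3.10000e-02 -2.14000e-01  5.58202e+02]
 [ 2.14000e-01 -1.00000e-02 -9.77000e-01  1.42108e+03]
 [ 0.00000e+00  0.00000e+00  0.00000e+00  1.00000e+00]]
{'fx': 264.556016922985, 'fy': 264.556016922985, 'cx': 254.0794000538679, 'cy': 189.8562473264481, 'k1': -0.021180712732006984, 'tool_from_camera': array([[ 8.74989638e-04, -9.67118905e-01, -2.54323139e-01,
         7.18846106e+01],
       [ 9.99999609e-01,  8.78722099e-04,  9.89313918e-05,
         9.81978397e-01],
       [ 1.27800943e-04, -2.54323126e-01,  9.67119295e-01,
        -1.69732444e+02],
       [ 0.00000000e+00,  0.00000000e+00,  0.00000000e+00,
         1.00000000e+00]])}
```

View pics/topcrop.png

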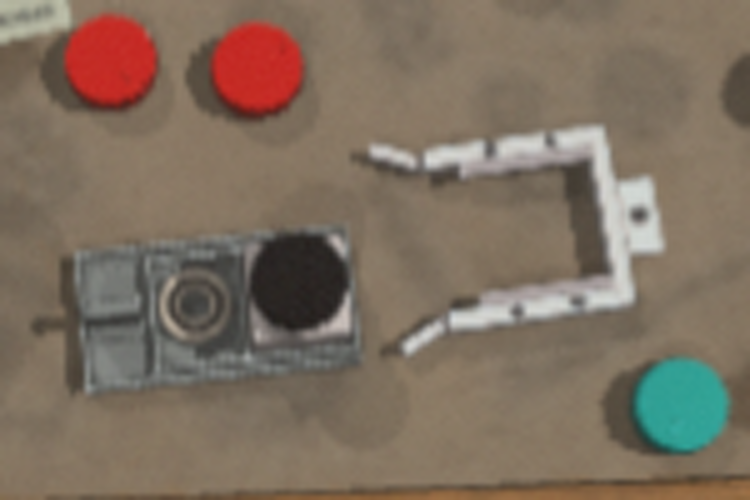

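View pics/wrist0.png

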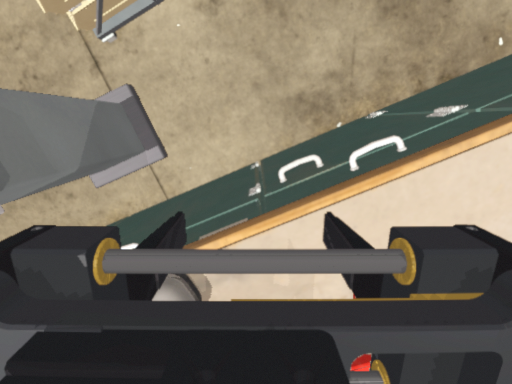

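The crop confirms the choice: the capped pot sits in the tray's right-hand end, the tab is at the left end, and the holder mouth faces the tray. Next I'll measure both rectangles from corner pixels.

```bash
cat >> h.py <<'E'
def ray2world(uv,z,m,view=None):
    K=np.array([[m['fx'],0,m['cx']],[0,m['fy'],m['cy']],[0,0,1]])
    d=cv2.undistortPoints(np.array([[uv]],float),K,np.array([m['k1'],0,0,0.]))[0,0]
    V=m['view'] if view is None else view
    Ti=np.linalg.inv(V); o=Ti[:3,3]; r=Ti[:3,:3]@np.array([d[0],d[1],1]); return o+r*(z-o[2])/r[2]
def w2tool_from_state(s):
    from scipy.spatial.transform import Rotation as R
    T=np.eye(4); T[:3,:3]=R.from_euler('xyz',s['tcp_rot']).as_matrix(); T[:3,3]=s['eef_pos']; return T
def wristview(s,m): return np.linalg.inv(w2tool_from_state(s)@m['tool_from_camera'])
E
python3 - <<'E'
from h import *
m=env.camera_model('top')
f=lambda u,v,z: ray2world([(u+.5)/5-.5+205,(v+.5)/5-.5+155],z,m)[:2]
T=[f(*p,18) for p in [(78,252),(345,227),(360,360),(88,390)]]
H=[f(*p,27) for p in [(425,160),(603,128),(632,300),(450,325)]]
for n,P in (('tray',T),('hold',H)):
    P=np.array(P);print(n,P.round(),np.linalg.norm(np.roll(P,-1,0)-P,axis=1).round(), P.mean(0).round(1))
    a=P[1]-P[0];b=P[2]-P[3];print(np.arctan2(a[1],a[0]),np.arctan2(b[1],b[0]), np.arctan2(*(P[1]-P[2])[::-1]))
print(f(665,245,27),f(40,325,50))
E
```

```text
tray [[ 499.   41.]
 [ 510. -134.]
 [ 422. -140.]
 [ 408.   36.]] [175.  88. 177.  91.] [459.9 -49.1]
-1.508055428945572 -1.4925983297215952 0.06927822061233112
hold [[ 551. -187.]
 [ 569. -306.]
 [ 454. -317.]
 [ 442. -198.]] [120. 115. 120. 110.] [ 503.9 -252.2]
-1.4222795676190028 -1.4687387414658313 0.09985562889759583
[ 489.42919111 -341.40964388] [447.12402749  63.96124602]
```

```bash
python3 -m pendant '[-0.125,-0.074,-0.015,0,-1,-0.125,-0.074,-0.015,0,-1,-0.125,-0.074,-0.015,0,-1,-0.125,-0.074,-0.015,0,-1,-0.125,-0.074,-0.015,0,-1,-0.125,-0.074,-0.015,0,-1,-0.125,-0.074,-0.015,0,-1,-0.125,-0.074,-0.015,0,-1]'; python3 -m pendant '[0,0,0,0.0585,-1,0,0,0,0.0585,-1,0,0,0,0.0585,-1,0,0,0,0.0585,-1,0,0,0,0.0585,-1,0,0,0,0.0585,-1]'; python3 -m pendant '[-0.134,0,0,0,-1,-0.134,0,0,0,-1,-0.134,0,0,0,-1,-0.134,0,0,0,-1,-0.134,0,0,0,-1,-0.134,0,0,0,-1,-0.134,0,0,0,-1,-0.134,0,0,0,-1,0,0,0,0,-1]'
```

```text
t: 1.75
eef_pos: [521.3, 198.1, 263.1]
tcp_rot: [3.141, 0.0, 2.738]
ft_force: [0.1, 0.3, -0.6]
opening: 1.002
t: 2.5
eef_pos: [520.3, 199.9, 262.7]
tcp_rot: [3.142, -0.0, 1.629]
ft_force: [0.6, 0.4, -0.7]
opening: 0.999
t: 3.62
eef_pos: [547.7, -231.2, 262.1]
tcp_rot: [-3.141, 0.0, 1.631]
ft_force: [-0.2, 0.7, -0.1]
opening: 1.001
```

Run:
```python
from h import *
s=env.state(); im=snap('wrist','w1.png'); m=env.camera_model('wrist')
np.save('w1v.npy',wristview(s,m))
for n in ['holder','tray','tray_tab','pot','cap_mark','cap']:
    print(n,[(np.round(d['xyz']).tolist(),round(d['confidence'],2)) for d in env.landmark_of(n,'wrist')])
cv2.imwrite('pics/w1b.png',cv2.resize(cv2.cvtColor(im,4),(768,576),interpolation=cv2.INTER_CUBIC))
```

```text
holder [([594.0, -455.0, 1.0], 0.66)]
tray [([463.0, -50.0, 1.0], 0.6)]
tray_tab []
pot [([470.0, -104.0, 5.0], 0.83)]
cap_mark [([610.0, -7.0, 24.0], 0.79), ([441.0, -111.0, 97.0], 0.61), ([636.0, -100.0, 28.0], 0.6), ([361.0, -338.0, 22.0], 0.56)]
cap [([385.0, -354.0, 1.0], 0.82), ([618.0, -76.0, -0.0], 0.64), ([700.0, -84.0, -0.0], 0.54)]
```

View pics/w1b.png

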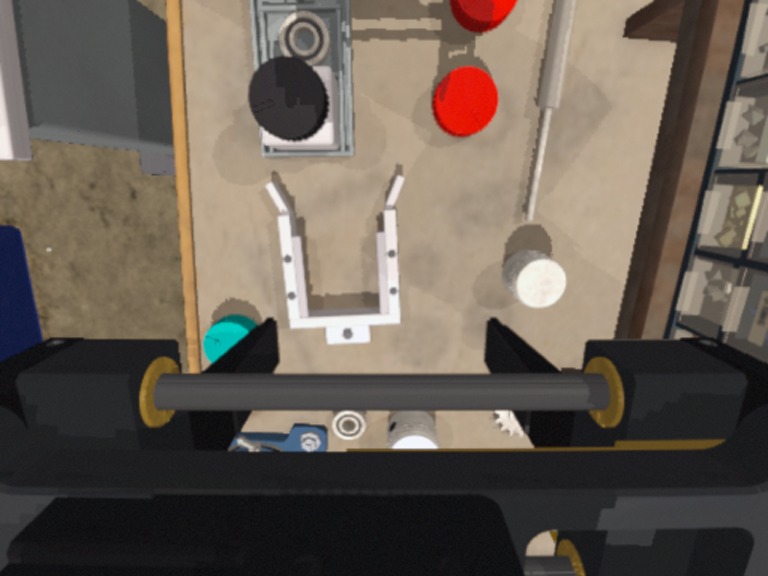

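The wrist view shows the holder clearly: rails from (285,215) to (295,325) and (391,208) to (396,320), with the rear lug at (348,333). The tray nose is at (265-353,155), with the cap at (289,98). I'll zoom in for corners.

Run:
```python
import cv2
im=cv2.imread('pics/w1.png')
cv2.imwrite('pics/w1c.png',cv2.resize(im[0:235,160:280],None,fx=6,fy=6,interpolation=cv2.INTER_CUBIC)[:, :][660:1410])
cv2.imwrite('pics/w1c.png',cv2.resize(im[110:235,165:280],None,fx=4.8*1.0,fy=4.8,interpolation=cv2.INTER_CUBIC))
cv2.imwrite('pics/w1d.png',cv2.resize(im[0:110,150:250],None,fx=5,fy=5,interpolation=cv2.INTER_CUBIC))
```

```text
(no output)
```

View pics/w1c.png

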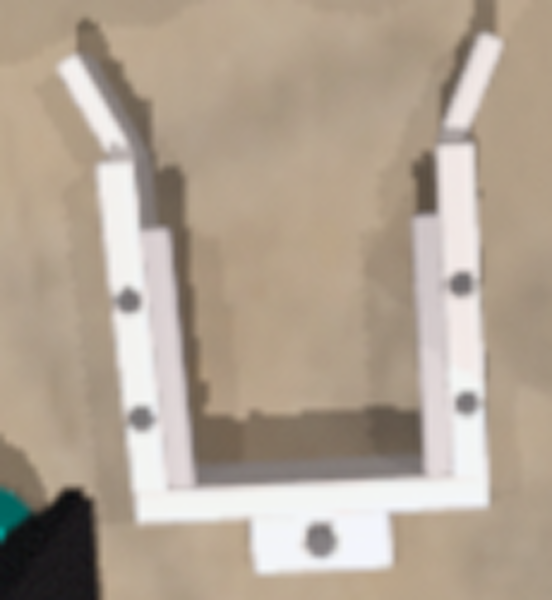

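View pics/w1d.png

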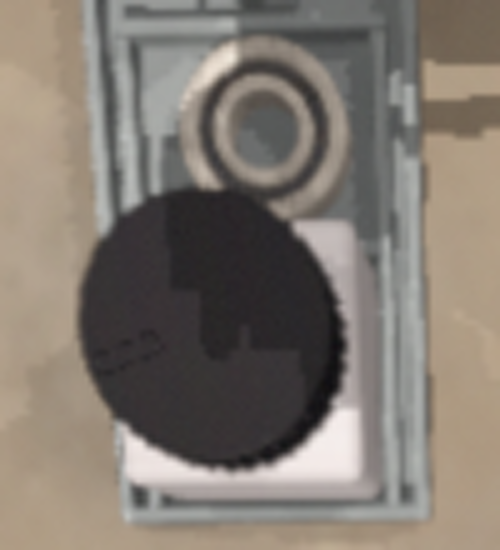

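Run:
```python
from h import *
m=env.camera_model('wrist');V=np.load('w1v.npy')
def f(u,v,z,s,ox,oy): return ray2world([(u+.5)/s-.5+ox,(v+.5)/s-.5+oy],z,m,V)[:2]
h=lambda u,v,z=27: f(u,v,z,4.8,165,110)
t=lambda u,v,z=18: f(u,v,z,5,150,0)
LO,LI,RI,RO=h(97,162),h(133,158),h(438,147),h(474,143); BL,BR=h(138,522),h(488,505)
print('mouth',np.round([LO,LI,RI,RO],1)); print('back',BL.round(1),BR.round(1))
print('widths',np.linalg.norm(LO-RO),np.linalg.norm(LI-RI),np.linalg.norm(BL-BR),np.linalg.norm(BL-LO),np.linalg.norm(BR-RO))
O=(LO+RO+LI+RI)/4;B=(BL+BR)/2
print('origin',O,'axis yaw',np.arctan2(*(B-O)[::-1]), np.arctan2(*(RO-LO)[::-1]),np.arctan2(*(BR-BL)[::-1]))
g=[h(320,540,8)];print('lug',g)
NL,NR=t(125,522),t(430,518); SL,SR=t(85,0),t(418,0)
print('nose',NL,NR,np.linalg.norm(NL-NR),np.arctan2(*(NR-NL)[::-1])); 
print('sides',SL,SR,np.linalg.norm(SL-SR),np.arctan2(*(NL-SL)[::-1]),np.arctan2(*(NR-SR)[::-1]))
print('mark',t(95,362,100),'cap top',t(212,328,100))
```

```text
mouth [[ 440.5 -198.9]
 [ 451.9 -197. ]
 [ 547.7 -187.7]
 [ 558.9 -185.8]]
back [ 453.9 -319.2] [ 572.1 -305.8]
widths 119.08137657920425 96.22896309576736 118.95114354176805 121.0423599788433 120.68279118495386
origin [ 499.7666219  -192.36530013] axis yaw -1.461000263728117 0.1102488173632183 0.1132717960171922
lug [array([ 514.63000173, -329.54706533])]
nose [ 423.10618361 -142.30936073] [ 514.18737145 -135.77972465] 91.31494360488584 0.07156784253109888
sides [413.16204143  -4.78747093] [5.04708685e+02 3.32999985e-01] 91.68973303154877 -1.49861243790635 -1.501270066911343
mark [ 440.21581778 -110.15357089] cap top [ 467.51339306 -101.23259174]
```

```bash
python3 -m pendant '[0.1268,-0.0363,0.05,-0.0034,-1,0.1268,-0.0363,0.05,0,-1,0.1268,-0.0363,0.05,0,-1,0.1268,-0.0363,0.05,0,-1,0.1268,-0.0363,0.05,0,-1,0,0,0.06,0,-1,0,0,0.06,0,-1,0,0,0.06,0,-1,0,0,0,0,-1]'
python3 - <<'E'
from h import *
print(env.state()['eef_pos'],env.state()['tcp_rot'])
im=snap('wrist','w2.png'); m=env.camera_model('wrist')
print([(np.round(d['xyz']).tolist(),round(d['confidence'],2)) for d in env.landmark_of('tray_tab','wrist')])
cv2.imwrite('pics/w2b.png',cv2.resize(cv2.cvtColor(im,4),(768,576),interpolation=cv2.INTER_CUBIC))
E
```

```text
t: 5.1
eef_pos: [456.3, 20.1, 89.8]
tcp_rot: [-3.139, -0.001, 1.647]
ft_force: [0.3, -0.1, 0.4]
opening: 1.0
[456.31544332  20.14957644  89.84361291] [-3.13918244e+00 -5.11912807e-04  1.64679624e+00]
[([454.0, 18.0, 62.0], 0.81)]
```

View pics/w2b.png

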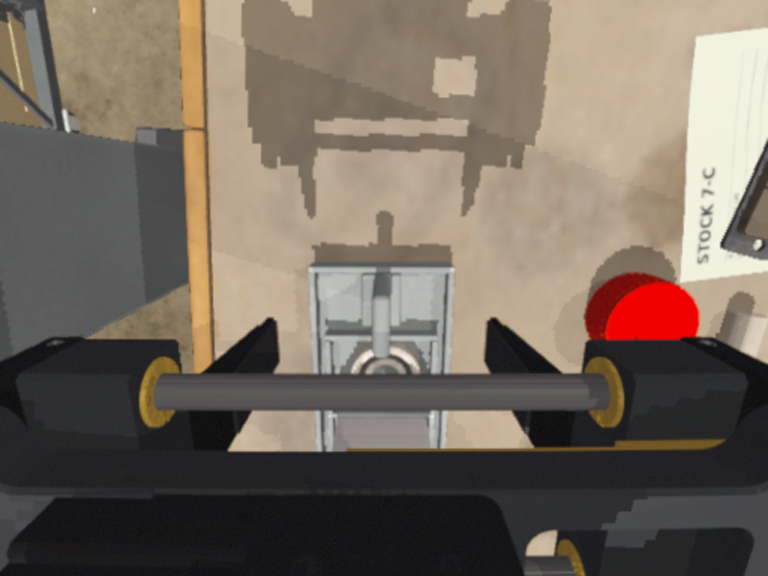

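The tab is centred between the jaws, at (382,320). I'll descend and grip it.

```bash
python3 -m pendant '[-0.0075,0,0.04,0,-1,0,0,0.04,0,-1,0,0,0.04,0,-1,0,0,0.04,0,-1,0,0,0,0,1,0,0,0,0,1,0,0,0,0,1,0,0,0,0,1,0,0,0,0,1,0,0,0,0,1]'
```

```text
t: 6.45
eef_pos: [457.3, 16.6, 26.7]
tcp_rot: [3.142, -0.0, 1.646]
ft_force: [-1.0, -0.2, 0.6]
opening: 0.427
```

```bash
python3 -m pendant '[0,0,0,0,1,0,0,0,0,1,0,0,0,0,1,0,0,0,0,1,0,0,0,0,1,0,0,0,0,1]'
```

```text
t: 7.2
eef_pos: [457.0, 16.6, 26.6]
tcp_rot: [-3.141, -0.0, 1.646]
ft_force: [-2.6, 0.0, 0.7]
opening: 0.105
```

```bash
python3 -m pendant '[-0.0067,0.0125,0,-0.0028,1,-0.0067,0.0125,0,-0.0028,1,-0.0067,0.0125,0,-0.0028,1,-0.0067,0.0125,0,-0.0028,1,0,0,0,0,1]'
python3 - <<'E'
from h import *
s=env.state();m=env.camera_model('wrist');np.save('w3v.npy',wristview(s,m)); im=snap('top','t3.png')
cv2.imwrite('pics/t3c.png',cv2.resize(cv2.cvtColor(im,4)[155:255,205:355],None,fx=5,fy=5,interpolation=cv2.INTER_CUBIC))
print(s['tcp_rot'],s['eef_pos'])
E
```

```text
t: 7.82
eef_pos: [477.4, 7.7, 26.6]
tcp_rot: [-3.14, -0.001, 1.681]
ft_force: [-5.4, -1.1, 4.2]
opening: 0.104
[-3.13978713e+00 -5.66288226e-04  1.68071545e+00] [477.40053605   7.68283874  26.57562991]
```

View pics/t3c.png

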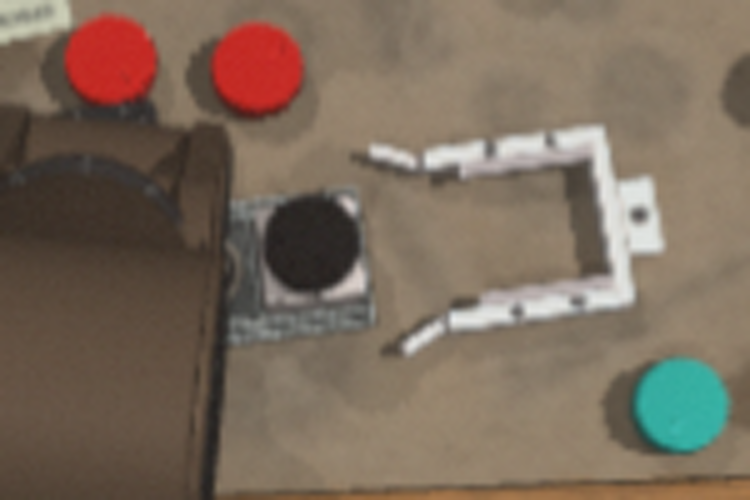

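The nose is at (357-375, 187-325), facing the mouth. I'll slide along the holder axis in stages, watching the force.

```bash
python3 - <<'E'
from h import *
m=env.camera_model('top')
f=lambda u,v,z: ray2world([(u+.5)/5-.5+205,(v+.5)/5-.5+155],z,m)[:2]
A,B=f(357,187,18),f(375,325,18);n=(A+B)/2
o=(f(425,160,27)+f(450,325,27))/2
print(A,B,n,o)
ax=np.array([.1101,-.9939]);d=n-o;print('along',d@ax,'lat',d@np.array([.9939,.1101]))
E
python3 -m pendant '[-0.025,0,0,0,1,-0.025,0,0,0,1,-0.025,0,0,0,1,-0.025,0,0,0,1,-0.025,0,0,0,1]'
```

```text
[ 536.29975607 -142.71458126] [ 444.74409546 -150.49914478] [ 490.52192577 -146.60686302] [ 496.46372324 -192.88216552]
along -46.647215058593495 lat -0.8106417004581262
t: 8.5
eef_pos: [483.7, -42.7, 26.6]
tcp_rot: [-3.142, -0.0, 1.681]
ft_force: [0.2, 4.8, 0.0]
opening: 0.105
```

```bash
python3 -m pendant '[-0.025,0,0,0,1,-0.025,0,0,0,1,-0.025,0,0,0,1]';python3 -m pendant '[-0.025,0,0,0,1,-0.025,0,0,0,1,-0.025,0,0,0,1]';python3 -m pendant '[-0.025,0,0,0,1,-0.025,0,0,0,1,-0.025,0,0,0,1]'
```

```text
t: 8.88
eef_pos: [486.9, -72.5, 26.6]
tcp_rot: [-3.142, -0.0, 1.681]
ft_force: [-0.6, 4.0, -0.1]
opening: 0.102
t: 9.25
eef_pos: [490.2, -102.3, 26.6]
tcp_rot: [-3.142, -0.0, 1.681]
ft_force: [-0.2, 4.9, -0.0]
opening: 0.105
t: 9.62
eef_pos: [493.5, -132.1, 26.6]
tcp_rot: [-3.142, -0.0, 1.681]
ft_force: [-1.1, 3.8, 0.5]
opening: 0.104
```

Clean entry, with only friction force. The last 14 mm or so go until the stop contacts.

```bash
python3 -m pendant '[-0.0125,0,0,0,1,-0.0125,0,0,0,1]';python3 -m pendant '[-0.005,0,0,0,1,-0.005,0,0,0,1,0,0,0,0,1]'
```

```text
t: 9.88
eef_pos: [494.6, -141.7, 26.6]
tcp_rot: [-3.141, -0.0, 1.681]
ft_force: [-1.4, 5.3, 0.1]
opening: 0.103
t: 10.25
eef_pos: [495.1, -145.6, 26.6]
tcp_rot: [3.142, 0.0, 1.681]
ft_force: [-0.9, 1.0, -0.4]
opening: 0.103
```

```bash
python3 -m pendant '[-0.005,0,0,0,1,-0.005,0,0,0,1]';python3 -m pendant '[-0.005,0,0,0,1,0,0,0,0,1]'
```

```text
t: 10.5
eef_pos: [494.8, -147.3, 26.6]
tcp_rot: [-3.14, -0.003, 1.681]
ft_force: [1.8, 30.9, 7.0]
opening: 0.105
t: 10.75
eef_pos: [494.9, -148.6, 26.6]
tcp_rot: [-3.14, -0.003, 1.681]
ft_force: [1.5, 27.9, 4.7]
opening: 0.104
```

The stop is felt at about 31 N, with the tab at (494.8,-147.3) against a predicted home of (494.7,-146.7). I'll release and rise.

```bash
python3 -m pendant '[0,0,0,0,-1,0,0,0,0,-1,0,0,0,0,-1,0,0,0,0,-1,0,0,-0.06,0,-1,0,0,-0.1,0,-1,0,0,-0.1,0,-1,0,0,-0.1,0,-1,0,0,-0.1,0,-1]'; python3 -m pendant '[-0.1,0,0,0,-1,-0.1,0,0,0,-1,-0.1,0,0,0,-1,-0.1,0,0,0,-1,-0.06,0,0,0,-1,0,0,0,0,-1]'
python3 - <<'E'
from h import *
s=env.state();m=env.camera_model('wrist');np.save('w4v.npy',wristview(s,m)); print(s['eef_pos'],s['tcp_rot'])
im=snap('wrist','w4.png')
for n in ['holder','tray','tray_tab','pot','cap_mark','cap']:
    print(n,[(np.round(d['xyz'],1).tolist(),round(d['confidence'],2)) for d in env.landmark_of(n,'wrist')])
cv2.imwrite('pics/w4b.png',cv2.resize(cv2.cvtColor(im,4),(768,576),interpolation=cv2.INTER_CUBIC))
E
```

```text
t: 11.88
eef_pos: [495.5, -151.5, 212.0]
tcp_rot: [3.141, 0.0, 1.681]
ft_force: [-0.4, -0.2, -1.0]
opening: 0.971
t: 12.62
eef_pos: [515.6, -335.6, 210.1]
tcp_rot: [-3.141, -0.0, 1.679]
ft_force: [-0.1, 0.7, -0.6]
opening: 0.999
[ 515.58845922 -335.61455684  210.10921341] [-3.14133681e+00 -2.43135805e-04  1.67894451e+00]
holder []
tray [([500.4, -215.1, -1.5], 0.69)]
tray_tab [([492.8, -147.1, 57.3], 0.9)]
pot []
cap_mark [([485.6, -274.2, 98.1], 0.95), ([361.3, -337.7, 24.7], 0.81)]
cap [([506.8, -268.2, 71.1], 0.83), ([385.9, -353.4, 0.8], 0.64)]
```

View pics/w4b.png

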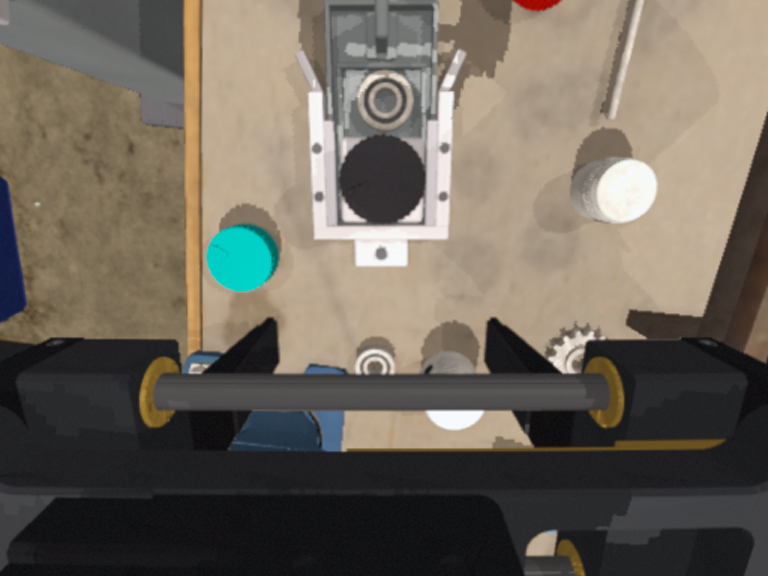

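The tray is home, with the nose against the stop bar. The cap is at (383,179) and its mark near (352,187), pointing left. I'll fit the cap centre and the mark angle.

Run:
```python
from h import *
m=env.camera_model('wrist');V=np.load('w4v.npy');im=cv2.imread('pics/w4.png')
g=cv2.cvtColor(im,cv2.COLOR_BGR2GRAY)[80:160,215:295]
b=(g<75).astype(np.uint8);n,l,st,c=cv2.connectedComponentsWithStats(b)
k=l[40,40];M=cv2.morphologyEx((l==k).astype(np.uint8),cv2.MORPH_OPEN,np.ones((7,7)))
cs,_=cv2.findContours(M,0,1);cc=max(cs,key=cv2.contourArea);(x,y),r=cv2.minEnclosingCircle(cc);print(x+215,y+80,r,cv2.boundingRect(cc))
p=ray2world([x+215,y+80],99,m,V);print('capc',p)
cv2.imwrite('pics/w4c.png',cv2.resize(im[80:160,215:295],None,fx=7,fy=7,interpolation=cv2.INTER_CUBIC))
# stop & mouth: rails
```

```text
254.16803359985352 119.1721305847168 29.6264705657959 (12, 10, 56, 59)
capc [ 507.67716694 -262.37665465   99.        ]
```

View pics/w4c.png

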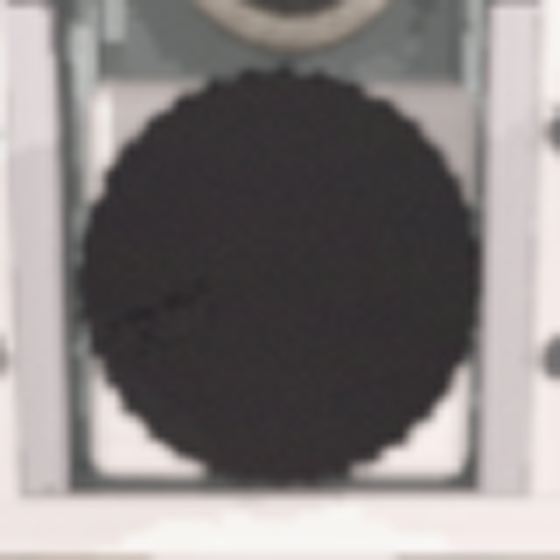

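```bash
python3 -m pendant '[0.091,0,0,0,-1,0.091,0,0,0,-1,0,0,0,0.04,-1,0,0,0.1,0.04,-1,0,0,0.1,0.04,-1,0,0,0,0,-1,0,0,0,0,-1]'
```

```text
t: 13.85
eef_pos: [508.5, -262.1, 132.0]
tcp_rot: [3.14, 0.0, 1.307]
ft_force: [-0.4, -0.2, 0.8]
opening: 1.004
```

```bash
python3 -m pendant '[-0.0033,-0.001,0.036,0,-1,0,0,0.036,0,-1,0,0,0.036,0,-1,0,0,0.036,0,-1,0,0,0,0,-1]'; python3 -m pendant '[0,0,0,0,1,0,0,0,0,1,0,0,0,0,1,0,0,0,0,1]';python3 -m pendant '[0,0,0,0,1,0,0,0,0,1,0,0,0,0,1,0,0,0,0,1]'
```

```text
t: 14.48
eef_pos: [506.7, -262.8, 71.6]
tcp_rot: [-3.139, -0.001, 1.304]
ft_force: [-0.7, -0.4, 0.1]
opening: 0.999
t: 14.98
eef_pos: [507.5, -263.2, 73.3]
tcp_rot: [3.141, 0.0, 1.304]
ft_force: [3.3, -1.4, 2.8]
opening: 0.636
t: 15.48
eef_pos: [507.6, -263.3, 73.3]
tcp_rot: [3.14, 0.0, 1.304]
ft_force: [3.7, -1.0, 4.2]
opening: 0.624
```

```bash
python3 -m pendant '[0,0,-0.0005,-0.032,1,0,0,-0.0005,-0.032,1,0,0,-0.0005,-0.032,1]';python3 -c "
from cell import env;s=env.state();print(s['moment'],s['ft_force'],s['opening'])"; python3 -m pendant '[0,0,-0.0005,-0.032,1,0,0,-0.0005,-0.032,1]';python3 -c "
from cell import env;s=env.state();print(s['moment'],s['ft_force'],s['opening'])"
python3 - <<'E'
from h import *
im=snap('scene','s5.png');snap('wrist','w5.png');i=snap('top','t5.png')
cv2.imwrite('pics/t5c.png',cv2.resize(cv2.cvtColor(i,4)[155:255,255:355],None,fx=5,fy=5))
for c in ['scene','top','wrist']: print(c,[(np.round(d['xyz'],1).tolist(),round(d['confidence'],2)) for d in env.landmark_of('cap_mark',c)])
E
```

```text
t: 15.85
eef_pos: [506.8, -262.8, 73.6]
tcp_rot: [-3.141, -0.001, 1.608]
ft_force: [0.7, 0.4, 4.4]
opening: 0.62
[-0.13226176  0.10645282 -0.39245431] [0.71010394 0.39874698 4.39606771] 0.6199389007056572
t: 16.1
eef_pos: [506.9, -262.9, 74.2]
tcp_rot: [-3.141, -0.001, 1.809]
ft_force: [0.1, 0.3, 7.0]
opening: 0.62
[-0.23172132  0.12186345 -0.39497859] [0.080603   0.28041543 6.99558976] 0.6195866131612068
scene [([609.2, 1.2, 25.5], 0.85), ([637.4, -102.8, 25.3], 0.58)]
top [([628.6, -102.2, 25.9], 0.81), ([612.5, 1.6, 29.8], 0.58), ([360.7, -338.2, 26.7], 0.53)]
wrist [([492.1, -286.3, 98.4], 0.85), ([360.7, -334.1, 24.8], 0.69), ([633.3, -100.7, 25.7], 0.65)]
```

View pics/w5.png

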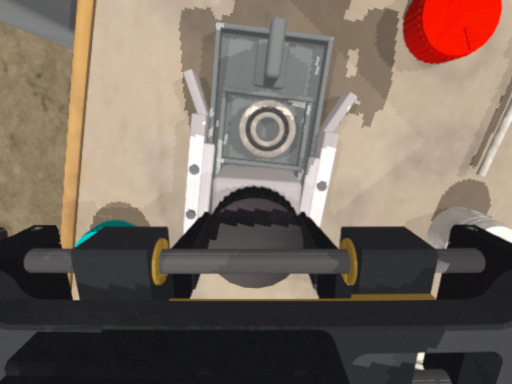

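View pics/s5.png

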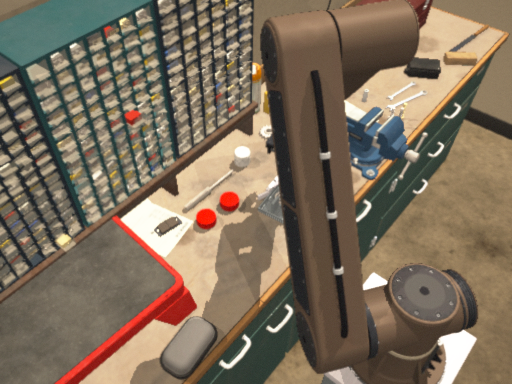

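No slip: the mark is about -0.70 rad from the pot's x axis after 0.5 rad of turning, at 0.39 N m. I'll continue in small steps, watching the torque.

```bash
P='import sys
from cell import env
s=env.state();print(s["moment"].round(3),s["ft_force"].round(1),s["qvel"][5].round(2))'
python3 -m pendant '[0,0,-0.001,-0.032,1,0,0,-0.001,-0.032,1,0,0,-0.001,-0.032,1]';python3 -c "$P"; python3 -m pendant '[0,0,-0.001,-0.02,1]';python3 -c "$P"; python3 -m pendant '[0,0,-0.001,-0.02,1]';python3 -c "$P"
```

```text
t: 16.77
eef_pos: [506.7, -262.5, 75.1]
tcp_rot: [-3.141, -0.002, 2.111]
ft_force: [0.6, 0.5, 3.1]
opening: 0.621
[-0.119 -0.009 -0.45 ] [0.6 0.5 3.1] -0.8
t: 16.9
eef_pos: [506.6, -262.6, 75.3]
tcp_rot: [-3.141, -0.002, 2.173]
ft_force: [1.4, 1.5, -0.6]
opening: 0.621
[-0.169 -0.099 -0.468] [ 1.4  1.5 -0.6] -0.48
t: 17.02
eef_pos: [506.6, -262.6, 75.5]
tcp_rot: [-3.141, -0.002, 2.235]
ft_force: [1.8, 1.0, 0.2]
opening: 0.624
[-0.014 -0.17  -0.393] [1.8 1.  0.2] -0.5
```

```bash
P='import sys
from cell import env
s=env.state();print(s["moment"].round(3),s["ft_force"].round(1),s["qvel"][5].round(2))'
python3 -m pendant '[0,0,-0.0005,-0.016,1]'|grep -v ope;python3 -c "$P"; python3 -m pendant '[0,0,-0.0005,-0.016,1]'|grep rot;python3 -c "$P"; python3 -m pendant '[0,0,-0.0005,-0.016,1]'|grep rot;python3 -c "$P";python3 -m pendant '[0,0,-0.0005,-0.016,1]'|grep -v ope;python3 -c "$P"
```

```text
t: 17.15
eef_pos: [506.7, -262.6, 75.9]
tcp_rot: [-3.141, -0.002, 2.286]
ft_force: [0.3, 1.7, 1.2]
[ 0.137 -0.091 -0.014] [0.3 1.7 1.2] -0.4
tcp_rot: [-3.141, -0.003, 2.336]
[ 0.004  0.055 -0.047] [ 0.1  0.1 -0.5] -0.4
tcp_rot: [-3.141, -0.003, 2.386]
[ 0.01  -0.008 -0.015] [ 0.5  0.1 -1.2] -0.4
t: 17.52
eef_pos: [506.3, -262.5, 76.2]
tcp_rot: [-3.141, -0.003, 2.437]
ft_force: [0.2, -0.5, -1.0]
[-0.021 -0.028 -0.004] [ 0.2 -0.5 -1. ] -0.4
```

The torque fell from 0.39 to about 0 N m at a turn of 0.98 rad, so the cap is free. I'll stop turning and check with a picture and a small test lift.

```bash
python3 - <<'E'
from h import *
snap('wrist','w6.png')
for n in ['cap_mark','cap']: print([(np.round(d['xyz'],1).tolist(),round(d['confidence'],2)) for d in env.landmark_of(n,'wrist')])
print(env.state()['ft_force'])
E
python3 -m pendant '[0,0,-0.004,0,1,0,0,-0.004,0,1]'; python3 -m pendant '[0,0,-0.004,0,1,0,0,-0.004,0,1]'
```

```text
[([359.3, -337.8, 24.0], 0.96), ([504.0, -290.4, 99.1], 0.95), ([632.1, -104.4, 24.1], 0.78)]
[([618.0, -79.4, 0.0], 0.94), ([503.0, -264.9, 73.7], 0.7), ([384.1, -350.6, 1.4], 0.64)]
[-0.82077967  0.54175772 -0.87845728]
t: 17.92
eef_pos: [506.9, -262.8, 79.9]
tcp_rot: [-3.142, -0.001, 2.434]
ft_force: [-1.4, 1.0, -2.2]
opening: 0.622
t: 18.18
eef_pos: [507.1, -263.0, 83.3]
tcp_rot: [3.142, -0.0, 2.435]
ft_force: [-0.8, 1.5, -1.7]
opening: 0.622
```

View pics/w6.png

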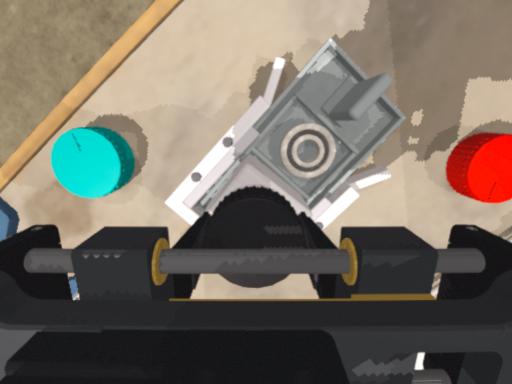

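The lift force stays about -2 N, so the cap has let go. The mark is at about -0.2 rad. I'll lift to roughly 2 cm of clearance.

```bash
python3 -m pendant '[0,0,-0.02,0,1,0,0,-0.02,0,1,0,0,-0.02,0,1,0,0,-0.02,0,1,0,0,-0.02,0,1,0,0,0,0,1,0,0,0,0,1,0,0,0,0,1]'
python3 - <<'E'
from h import *
im=snap('wrist','w7.png');t=snap('top','t7.png');snap('scene','s7.png')
for c in ['wrist','top','scene']:
  for n in ['cap','cap_mark','pot_neck','pot','tray','tray_tab','tray_bearing']: print(c,n,[(np.round(d['xyz'],1).tolist(),round(d['confidence'],2)) for d in env.landmark_of(n,c)])
cv2.imwrite('pics/t7c.png',cv2.resize(cv2.cvtColor(t,4)[135:255,225:385],None,fx=4,fy=4))
print(env.state())
E
```

```text
t: 19.18
eef_pos: [507.1, -263.0, 122.9]
tcp_rot: [3.142, -0.0, 2.435]
ft_force: [-0.0, 0.6, -0.4]
opening: 0.626
wrist cap [([618.6, -80.8, 0.4], 0.97), ([382.5, -356.1, 1.9], 0.69), ([503.6, -267.9, 119.1], 0.57)]
wrist cap_mark [([633.7, -101.1, 25.9], 0.68), ([362.4, -337.8, 25.9], 0.61)]
wrist pot_neck []
wrist pot [([509.3, -265.0, 2.7], 0.88)]
wrist tray [([499.7, -213.7, 0.1], 0.67)]
wrist tray_tab [([487.0, -142.7, 59.7], 0.82)]
wrist tray_bearing [([498.1, -198.6, 8.4], 0.79)]
top cap [([392.2, -345.9, 4.3], 0.71), ([630.5, 14.7, -0.7], 0.62), ([618.0, -80.3, -0.7], 0.51)]
top cap_mark [([632.1, -102.2, 28.9], 0.84), ([610.6, 2.8, 30.8], 0.5), ([360.9, -336.4, 30.9], 0.48)]
top pot_neck []
top pot []
top tray []
top tray_tab [([490.1, -144.9, 62.5], 0.46)]
top tray_bearing []
scene cap [([618.6, -76.7, -0.4], 0.83), ([630.1, 20.1, -0.4], 0.74), ([501.8, -198.0, 6.8], 0.53)]
scene cap_mark [([607.6, -1.5, 25.3], 0.68), ([635.3, -100.3, 25.9], 0.65)]
scene pot_neck []
scene pot [([503.7, -215.3, -3.2], 0.43)]
scene tray [([502.0, -215.0, -2.1], 0.85)]
scene tray_tab [([489.6, -145.5, 66.6], 0.78)]
scene tray_bearing [([498.5, -198.3, 5.2], 0.45)]
{'t': 20.375, 'joints': array([-5.94093228e-01,  5.24395149e-01,  1.78865574e+00,  1.40229042e-04,
        8.28562559e-01, -1.45834701e+00]), 'qvel': array([ 0.0018071 ,  0.00019989,  0.00092694, -0.00040735,  0.00069558,
       -0.00113713]), 'tau': array([-5.51109533e-04, -5.83974624e+01, -2.06229061e+01, -1.93494384e-02,
        8.59356788e-02, -2.05308811e-04]), 'eef_pos': array([ 507.20808169, -263.05893618,  123.20559022]), 'tcp_rot': array([ 3.14149230e+00, -3.22594302e-05,  2.43495533e+00]), 'ft_force': array([ 0.77633595, -0.13835927, -0.25072201]), 'moment': array([-0.05198832, -0.0154143 ,  0.02943965]), 'opening': 0.6226473497620594}
```

View pics/w7.png

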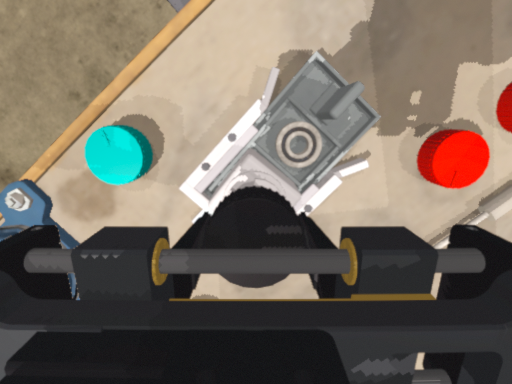

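View pics/t7c.png

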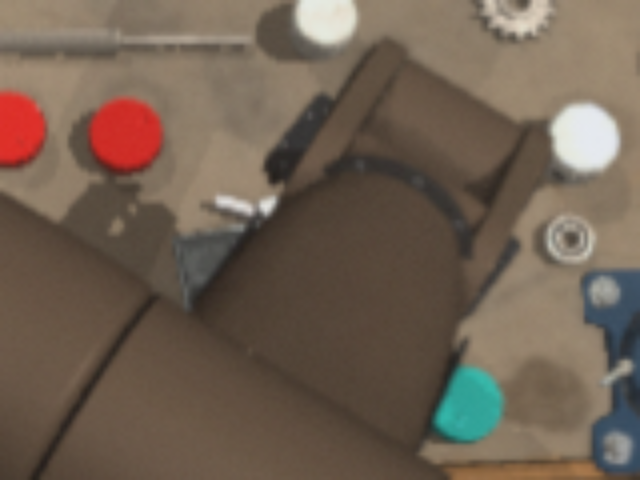

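The cap is held level by the jaws, the bearing is in its pocket at (298,145), and the tray is straight between the rails. One last check is the tray's position from its rear corners at (318,52) and (379,118).

Run:
```python
from h import *
m=env.camera_model('wrist');V=wristview(env.state(),m)
A,B=[ray2world(p,18,m,V)[:2] for p in [(318,52),(379,118)]]
h=np.array([.1101,-.9939]);O=np.array([499.8,-192.4]);n=(A+B)/2
print(A,B,np.linalg.norm(A-B),'tray x in holder',(n-O)@h+90,'y',(n-O)@np.array([.9939,.1101]))
```

```text
[ 444.10423185 -128.34600171] [ 532.55371381 -117.98314471] 89.05447582337017 tray x in holder 19.923949220003735 y -3.778233413028329
```

```bash
python3 -c "
from cell import env
print(env.job_done());s=env.state();print(s['t'],s['eef_pos'],s['opening'])"
```

```text
the job is handed in; nothing more can be done
None
the job is handed in; nothing more can be done
```

I slid the tray by its tab into the holder until it met the stop, unscrewed the black cap, and lifted it straight up. I then handed the job in at about 20 s with the cap still in the jaws. The hand-in reports no verdict.

- **Tray home:** the stop was felt at about 31 N. Afterwards the tray measured x = 19.9 mm in the holder's frame (home is 20).
- **Cap free:** the torque fell from about 0.4 to 0 N m after about 0.98 rad of turning. I stopped three small rows later, about 0.15 rad on. The network then put the mark about 0.2 rad short of the pot's x axis.
- **Cap held:** the jaw opening is 59 mm and the tool is level. The cap's lower edge is 108 to 113 mm above the pot's underside, so about 2 cm above the neck.
- **Bearing:** it shows in its own pocket in the last picture.

**Checks that disagreed or are missing:**
- **Tray position:** my coarse rear-corner reading gave y = -3.8 mm. The slot allows only about ±2 mm, so I took that as pixel error. The networks also put the tab 5 to 9 mm from where I gripped it.
- **Pot:** the networks could not find the pot's neck under the gripper. I did not see the pot directly at the end.
- **Bystanders:** I did not measure them again. Nothing was touched, as far as the forces and pictures show.

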